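# Check and reset a latching stop button

## Robot

A 6-joint arm with a two-finger parallel gripper is mounted at the origin on a cart in front of the work surface, level with it; the furniture and walls round the work are solid. World frame = base frame: x ahead of the robot, y to its left, z up, the work surface at z = 0. Lengths are in m, angles in rad, forces in N, time in s.
With the tool pointing down it reaches from about 0.3 to 0.875 m from the base axis. Payload 6.4 kg.
Tool frame: the origin (TCP) lies at the very end of the fingers, on their centre line; the grasp point (between the pads) lies 19 mm behind it (manip.hold_point_z is the distance from the TCP to the grasp point, in m); z points along the fingers, y is the line along which they close (so a half turn about z gives the same grasp; the last joint's range is limited). The gripper opens to 88 mm and grips with 3 to 60 N. Pads are 18 mm wide; open, the fingers measure 123 mm over their backs; the gripper's body (75 mm by 187 mm) begins 45 mm behind the grasp point.
Start: joints at [0.998, 0.181, 1.607, -0, 1.354, -0.206], TCP at [0.206, 0.537, 0.239] pointing down, gripper open.
Joint ranges: [-2.99, 2.99], [-0.89, 2.07], [0.3, 2.58], [-1.14, 4.28], [0, 2.63], [-3.12, 3.12]. Speed limits (rad/s): [2.57, 2.57, 3.01, 3.14, 3.14, 3.14].

## Interface

Orientations are given as a unit quaternion [x, y, z, w].
In Python, from plant import manip, get_image, camera_model, finder gives the robot as it stands.
- The arm moves only by the tool play_rows, never from a script. Its argument "motion" is a list that holds one entry, the list of rows, each a list of 7 numbers: the shift along the tool's x, y, z as a fraction of full scale, then the turn, a rotation vector about the tool's x, y, z as a fraction of full scale, then the gripper's target within -1 to 1 (fully open at 1, half-way at 0, shut at -1). A call has 1 to 8 rows; each row shifts and turns the commanded pose from where the row before left it, along the tool's axes as they then stand; what a row does not reach is not made up. Full scale, the value 1, is 0.02 m for a shift and 30 degrees for a turn. A row lasts 1/8 s, in which the tool goes at most 62.5 mm and 10.7 degrees, less where a joint would pass 70% of its speed; a pose out of reach is approached as far as the arm can. A call with a number of a shift or a turn outside -1 to 1 is refused whole. A call with a gripper value outside its range is refused whole. The fingers move at their own pace and stop on an object; "force" is the grip in N (left out, the last holds). Time passes only in rows, so rows that do not move let the fingers close. It gives the time, the measured TCP pose, the force, the opening and the grip force at its end, in the units of the state.
- manip.read_state(): the state, without advancing time (a new reading comes with each control period).
- get_image(name): name is "scene" or "top"; returns the picture (400x640x3 uint8, red, green, blue); there is no depth.
- camera_model(name): a dict with "mtx" (3x3 intrinsics, pixels), "R" (3x3) and "t" (3): a world point X has camera coordinates R X + t. Camera axes: x right, y down, z forward; pixel columns grow to the right and rows downward; lengths in m; the calibration is good to about 2 mm. A picture is of the moment at which its call begins. camera_model takes no time and is no camera call.
- manip.close_job(): hands the job in; it is judged then, once.
Trained networks look in the newest picture that a camera, given by its name, has taken for a name from the list of things; names that differ only in an ending like _2 or _b are one class to them, and where a whole thing is asked for, a point or a joint stands for the part that bears it (a point fixed in the world has none). Each returns a list of dicts, best first, with "score" (0 to 1); they miss things now and then, are a little off and sometimes report something else, mostly with a low value. They report only what shows in the picture. A call takes as long as a camera call.
- finder.look_for(query, camera): "point" ([x, y, z] in m, in world coordinates, good to about 4 mm: the middle of the surface that is visible of it).
- finder.place_of(query, camera): "point" ([x, y, z] in m, in world coordinates, good to about 4 mm: a listed point, or the origin of a listed thing).
The state is a dict: "clock": time; "joint_pos": joint angles; "qd": joint speeds; "joint_efforts": joint torques, N m; "position": TCP position; "orientation": TCP orientation; "ft_force": force on the tool from outside, world axes, zero at the start; "ft_torque": the same for the moment, N m; "grip_width": opening from 0.0 (shut) to 1.0 (fully open); "grip_force": force on a finger pad.
Only numpy, scipy, OpenCV 4.12 (cv2) and the standard library are available. Lean on these libraries where they do the work, as an engineer would, in place of code of your own. Each camera call takes 0.05 s, during which the arm holds its last target. There are 200 camera calls.

## Task

Do the machine's stop check: press the winged mushroom stop button straight in until it latches, and let go so that it stays in by itself; then twist it clockwise (seen from above) by pushing on a wing until it unlatches and pops out again, and let it spring back. After that press the round button on its small box fully in and let it come back up. It is all fingertip pressing and pushing: leave the square key unpressed, and do not lift or shove the two small boxes or the things lying round about.

Things in the scene. Friction and masses are not known exactly. Their poses are not given: they have to be found in the camera images.
- stop_station: Stop station bolted to the table: grey box 84 x 84 mm, 46 mm high, with a 54 mm aluminium collar up to 52 mm and on it the black mushroom head. Origin: centre of the underside, on the head's axis; z up; yaw varies by up to 0.3 rad. With the head untwisted its wings lie along the box's +y and -y axes. Cable gland on the +x side.
- stop_press (a joint): How far the mushroom head is pushed in, m: 0 out, 0.012 at the stop. It latches at about 0.010 (push to 0.012 to be sure, then let go: it stays at about 0.010). A spring pushes it out, about 2 N at the top; about 6 N near the bottom, then it meets a hard stop.
- stop_twist (a joint): Twist of the head, rad, clockwise seen from above: 0 at rest, 1.0 at the stop; it does not turn the other way. A light spring (0.02 Nm at rest, 0.08 Nm at 1.0) turns it back when let go. A latched head is freed at about 0.5 rad and then pops out by its own spring; about 0.75 rad is ample.
- stop_top (a point): Top centre of the mushroom head (60 mm across, domed, 92 mm above the table when out); it moves down with the head.
- wing_left (a point): Middle of the outer part of the head's wing on the station's +y side, 41 mm from the axis; it moves and turns with the head (its axes are the head's: y points outward along the wing, -x is the side to push on for a clockwise twist). Each wing is a block 14 mm thick and 16 mm high (8 mm above and below this point) and reaches from the 30 mm radius of the cap to 48 mm. With the head latched, 12 mm of air lie between the wing's underside and the box.
- wing_right (a point): The same on the opposite wing (station's -y side), 41 mm from the axis: here the +x side is the one to push on for a clockwise twist.
- reset_box: Small loose grey box with the round black button, 76 (x) x 60 (y) mm, 44 mm high, 0.7 kg, standing on the table. Origin: centre of the underside, z up. The button sits over the centre.
- reset_key (a joint): How far the round button is pressed, m: 0 out, 0.006 fully in. Sprung: 1.5 N at the top, 5 N fully in; it comes back by itself.
- reset_top (a point): Top centre of the round button (32 mm across, 58 mm above the table, 10 mm above its aluminium ring), moves with it.
- inch_box: Loose box exactly like the other, but with a square black key, 30 x 30 mm, that must not be pressed. Origin: centre of the underside.
- inch_key (a joint): How far the square key is pressed, m: 0 out, 0.006 in. Leave it.
- limb_d_mid (a point): Centre of a small carved wooden puppet limb with a screw eye, 21 x 111 x 18 mm, lying loose among the boxes. Leave it.
- dowel_mid (a point): Centre of a beech dowel, 18 x 180 x 18 mm, lying loose among the boxes. Leave it.
- sanding_block_mid (a point): Centre of a cork sanding block, 62 x 112 x 36 mm, behind the boxes. Leave it.
- tube_white_mid (a point): Centre of a small white paint tube, 31 x 110 x 28 mm, behind the boxes. Leave it.

How it is judged:
On the way, in this order (a step that is already met when the one before it is completed fails the run):
1. the mushroom button is latched in and let go (value of joint stop_press above 0.0085 m and value of joint stop_twist below 0.12 rad and contact force between stop_twist and the arm below 0.2 N and contact force between stop_twist and the fingers below 0.2 N), for 0.2 s.
2. twisted free, the mushroom button is out and has sprung back (value of joint stop_press below 0.002 m and value of joint stop_twist below 0.12 rad), for 0.2 s.
3. the round button is pressed in (all of step 2 and value of joint reset_key above 0.0045 m), for 0.05 s.
At the end, for the whole second after the job is handed in: The mushroom button is out (within 2 mm) and untwisted (within 0.12 rad), the round button and the square key are out (within 1 mm), the two small boxes stand within 25 mm and the four loose workpieces within 30 mm of where they were (all of step 2 and value of joint each of reset_key, inch_key below 0.001 m and not (distance of limb_d_mid from where it was at the start of the episode above 0.03 m) and not (distance of dowel_mid from where it was at the start of the episode above 0.03 m) and not (distance of sanding_block_mid from where it was at the start of the episode above 0.03 m) and not (distance of tube_white_mid from where it was at the start of the episode above 0.03 m) and not (distance of reset_box from where it was at the start of the episode above 0.025 m) and not (distance of inch_box from where it was at the start of the episode above 0.025 m)); the robot touches nothing.
It fails at once if the square key is pressed by more than 2 mm (value of joint inch_key above 0.002 m).
It fails at once if the round button is pressed while the stop button is in (value of joint reset_key above 0.003 m and value of joint stop_press above 0.004 m).
It fails at once if a small box is shoved or lifted by more than 25 mm (distance of any of reset_box, inch_box from where it was at the start of the episode above 0.025 m).
It fails at once if a loose workpiece is moved by more than 30 mm (distance of any of limb_d_mid, dowel_mid, sanding_block_mid, tube_white_mid from where it was at the start of the episode above 0.03 m).
It also fails if it takes over 51 s, if anything falls off the work surface, if the arm or the gripper's body presses on something with over 40 N, if the wrist force passes 120 N, or if a joint passes its speed limit or range.

## Working session

There is one attempt and no reset: what is moved stays moved. The work goes in short steps, Python scripts to look and compute and a tool call to move; the robot and the scene stay as the last step left them, time stands still between calls to the robot, and variables do not carry over. Pictures are saved under pics/ and viewed, at most 10 in all, crops included, and the job is handed in when it is done.

Besides the shell and the picture viewer there is one more tool, called after "Emit:" by a JSON object that holds its "op" and its "data", one argument or row to a line. play_rows: Moves the arm, as the interface text tells. Its arguments: {"type":"object","properties":{"motion":{"type":"array"},"force":{"type":"number"}},"required":["motion"]}

```bash
mkdir -p pics
python3 - <<'E'
from plant import manip,get_image,camera_model,finder
import cv2,numpy as np
for c in ("scene","top"):
    im=get_image(c); cv2.imwrite(f"pics/{c}0.png",im[:,:,::-1])
    for q in ("stop_top","wing_left","wing_right","reset_top","stop_station","reset_box","inch_box"):
        r=finder.place_of(q,c)[:2]; print(c,q,[(np.round(d["point"],3).tolist(),round(d["score"],2)) for d in r])
s=manip.read_state(); print(s)
E
```

```text
scene stop_top [([0.495, -0.166, 0.09], 0.71), ([0.523, 0.011, -0.001], 0.3)]
scene wing_left [([0.506, -0.126, 0.075], 0.95)]
scene wing_right [([0.485, -0.205, 0.075], 0.62)]
scene reset_top [([0.525, 0.009, 0.057], 0.47), ([0.514, -0.346, -0.0], 0.37)]
scene stop_station [([0.495, -0.167, 0.005], 0.96)]
scene reset_box [([0.526, 0.011, -0.004], 0.96), ([0.514, -0.35, -0.002], 0.67)]
scene inch_box [([0.513, -0.345, -0.005], 0.61)]
top stop_top [([0.496, -0.162, 0.093], 0.66)]
top wing_left [([0.512, -0.127, 0.077], 0.68)]
top wing_right [([0.487, -0.202, 0.074], 0.72)]
top reset_top [([0.528, 0.01, 0.06], 0.68)]
top stop_station [([0.497, -0.171, 0.002], 0.97), ([0.509, -0.126, 0.074], 0.28)]
top reset_box [([0.524, 0.008, -0.002], 0.91)]
top inch_box [([0.514, -0.348, 0.004], 0.55)]
{'clock': 0.8, 'joint_pos': array([ 9.97708733e-01,  1.80778985e-01,  1.60698490e+00, -1.09570074e-05,
        1.35380798e+00, -2.06274529e-01]), 'qd': array([ 0.00165484,  0.00060652,  0.00138353,  0.00145371, -0.00131245,
        0.00026695]), 'joint_efforts': array([-1.40078671e-03, -4.33799458e+01, -3.42150807e+01,  7.00025889e-02,
        3.09463427e-02, -9.67712054e-06]), 'position': array([0.20620357, 0.5367756 , 0.23873359]), 'orientation': array([1.82378864e-01, 9.83228330e-01, 7.58167205e-06, 8.89730200e-06]), 'ft_force': array([ 0.09431755, -0.34004254,  0.35877756]), 'ft_torque': array([-0.03119806,  0.02593263, -0.02330308]), 'grip_force': 0.0, 'grip_width': 1.0006610892869012}
```

View pics/scene0.png

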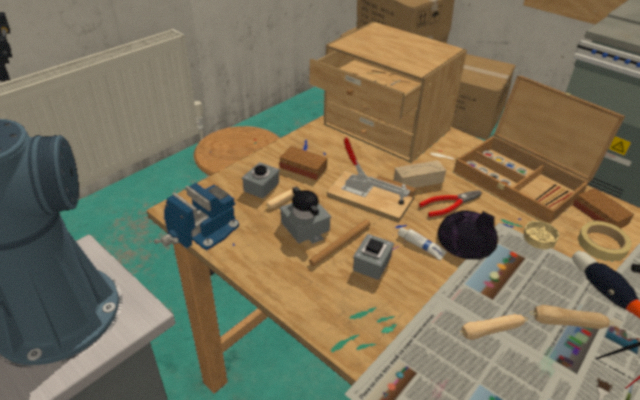

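View pics/top0.png

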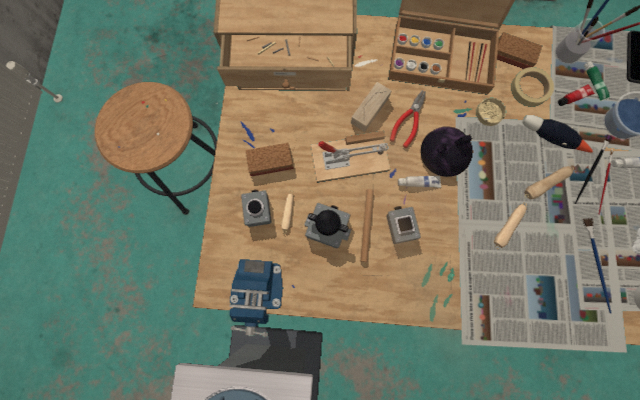

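The pictures match the finder. In the top view the stop station is at (327,225), the reset box at (255,207), the square-key box at (403,223) and the vise at (255,290). The station is at about (0.4965, -0.165) with yaw -0.29. I'll move there at height with the gripper shut.

Emit:
{"op": "play_rows", "data": {
  "motion": [
    [[-0.8, -1, 0, 0, 0, -0.15, -1], [-0.8, -1, 0, 0, 0, 0, -1], [-0.8, -1, 0, 0, 0, 0, -1], [-0.8, -1, 0, 0, 0, 0, -1], [-0.8, -1, 0, 0, 0, 0, -1], [-0.8, -1, 0, 0, 0, 0, -1], [-0.8, -1, 0, 0, 0, 0, -1], [-0.8, -1, 0, 0, 0, 0, -1]]
  ]
}}

```text
clock: 1.8
position: [0.2818, 0.3456, 0.2389]
orientation: [0.144, 0.99, 0.0, 0.0]
ft_force: [-0.3, 0.4, -0.8]
grip_width: 0.115
grip_force: 0.0
```

Emit:
{"op": "play_rows", "data": {
  "motion": [
    [[-0.8, -1, 0, 0, 0, 0, -1], [-0.8, -1, 0, 0, 0, 0, -1], [-0.8, -1, 0, 0, 0, 0, -1], [-0.8, -1, 0, 0, 0, 0, -1], [-0.8, -1, 0, 0, 0, 0, -1], [-0.8, -1, 0, 0, 0, 0, -1], [-0.8, -1, 0, 0, 0, 0, -1], [-0.8, -1, 0, 0, 0, 0, -1]]
  ]
}}

```text
clock: 2.8
position: [0.3591, 0.1557, 0.2389]
orientation: [0.144, 0.99, 0.0, 0.0]
ft_force: [0.5, 0.5, 0.4]
grip_width: 0.004
grip_force: 0.0
```

Emit:
{"op": "play_rows", "data": {
  "motion": [
    [[-0.8, -1, 0, 0, 0, 0, -1], [-0.8, -1, 0, 0, 0, 0, -1], [-0.8, -1, 0, 0, 0, 0, -1], [-0.8, -1, 0, 0, 0, 0, -1], [-0.8, -1, 0, 0, 0, 0, -1], [-0.8, -1, 0, 0, 0, 0, -1], [-0.8, -1, 0, 0, 0, 0, -1], [0, 0, 0, 0, 0, 0, -1]]
  ]
}}

```text
clock: 3.8
position: [0.4267, -0.0106, 0.2388]
orientation: [0.145, 0.989, -0.0, 0.0]
ft_force: [-0.7, 0.4, -0.5]
grip_width: 0.003
grip_force: 0.0
```

```bash
cat > h.py <<'E'
from plant import manip,get_image,camera_model,finder
import cv2,numpy as np
from scipy.spatial.transform import Rotation as R
def to(goal):
    s=manip.read_state(); r=R.from_quat(s["orientation"]); m=r.as_matrix()
    print("clock",s["clock"],"pos",s["position"].round(4),"xdir deg",np.degrees(np.arctan2(m[1,0],m[0,0])).round(2),"F",s["ft_force"].round(2),"grip",s["grip_width"])
    print("units",(r.inv().apply(np.array(goal)-s["position"])/0.02).round(3))
def station(u,v,z,c=(0.4965,-0.165),yaw=-0.29):
    return [c[0]+u*np.cos(yaw)-v*np.sin(yaw),c[1]+u*np.sin(yaw)+v*np.cos(yaw),z]
E
python3 -c "
from h import *
to(station(0,0,.11))"
```

```text
clock 3.8 pos [ 0.4267 -0.0106  0.2388] xdir deg 163.35 F [-0.66  0.38 -0.54] grip 0.0031971659598274836
units [-5.552 -6.394  6.443]
```

Emit:
{"op": "play_rows", "data": {
  "motion": [
    [[-0.8, -0.9, 0, 0, 0, 0, -1], [-0.8, -0.9, 0, 0, 0, 0, -1], [-0.8, -0.9, 0.6, 0, 0, 0, -1], [-0.8, -0.9, 0.9, 0, 0, 0, -1], [-0.8, -0.9, 1, 0, 0, 0, -1], [-0.8, -0.9, 1, 0, 0, 0, -1], [-0.75, -1, 1, 0, 0, 0, -1], [0, 0, 0, 0, 0, 0, -1]]
  ]
}}

```text
clock: 4.8
position: [0.4956, -0.1635, 0.1472]
orientation: [0.144, 0.99, 0.001, -0.002]
ft_force: [0.2, 0.2, -0.1]
grip_width: 0.001
grip_force: 0.0
```

```bash
python3 -c "
from h import *
to(station(0,0,.0795))
cv2.imwrite('pics/s1.png',cv2.resize(get_image('scene')[130:290,220:420,::-1],None,fx=4,fy=3.75*16/15*.9375,interpolation=cv2.INTER_CUBIC)[:600])"
```

```text
clock 4.8 pos [ 0.4956 -0.1635  0.1472] xdir deg 163.42 F [ 0.18  0.17 -0.11] grip 0.0014542565877979714
units [-0.074 -0.065  3.385]
```

View pics/s1.png

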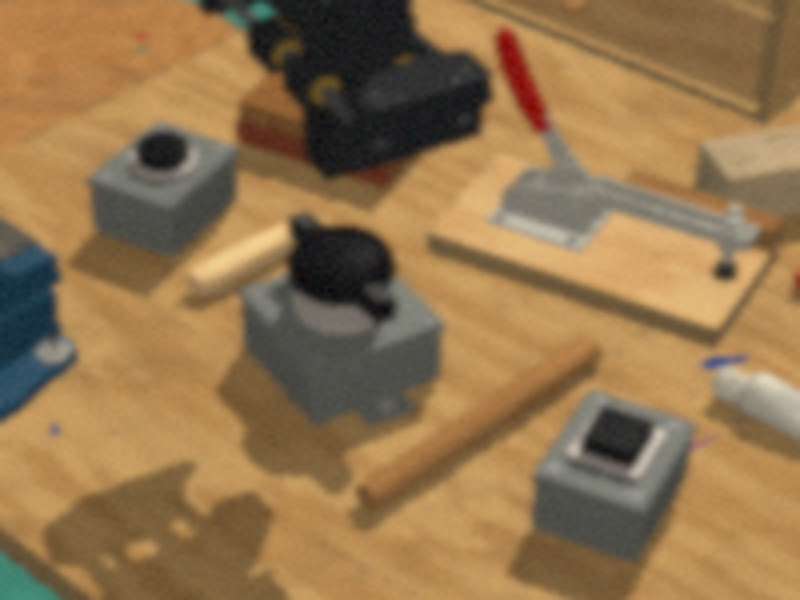

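The crop shows the mushroom with its wings at (300,225) and (375,300), and the gripper above and behind it at (400,130). The fingers aren't obvious, so I'll check the projection.

```bash
python3 -c "
from h import *
C=camera_model('scene')
for p in ([.4956,-.1635,.1472],[.4956,-.1635,.211],[.4965,-.165,.092],[.4965,-.165,.046]):
    q=C['mtx']@(C['R']@np.array(p)+C['t']); q=q[:2]/q[2]; print(p,q.round(1),((q-[220,130])*[4,3.75]).round())
cv2.imwrite('pics/t1.png',cv2.resize(get_image('top')[120:320,210:430,::-1],None,fx=3.6,fy=3,interpolation=cv2.INTER_CUBIC))
cv2.imwrite('pics/s2.png',get_image('scene')[:,:,::-1])
"
```

```text
[0.4956, -0.1635, 0.1472] [302.9 173.9] [332. 165.]
[0.4956, -0.1635, 0.211] [302.9 148.6] [332.  70.]
[0.4965, -0.165, 0.092] [303.6 194.5] [335. 242.]
[0.4965, -0.165, 0.046] [303.6 210.6] [334. 302.]
```

View pics/s2.png

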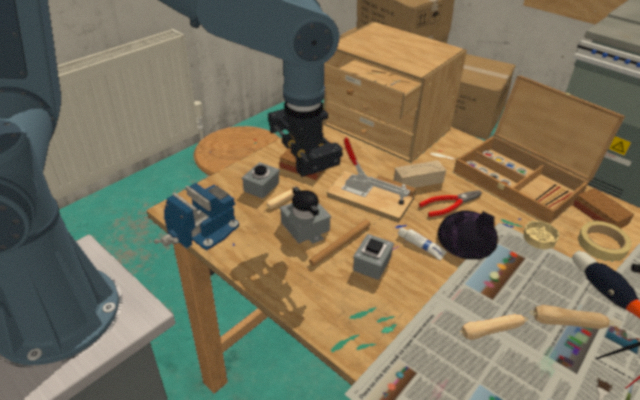

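The projection of the TCP matches the lower tip of the gripper at (303,174), directly above the head at (304,195). I'll descend and press.

Emit:
{"op": "play_rows", "data": {
  "motion": [
    [[-0.07, -0.06, 0.8, 0, 0, 0, -1], [0, 0, 0.8, 0, 0, 0, -1], [0, 0, 0.6, 0, 0, 0, -1], [0, 0, 0.3, 0, 0, 0, -1], [0, 0, 0.3, 0, 0, 0, -1], [0, 0, 0.2, 0, 0, 0, -1], [0, 0, 0.2, 0, 0, 0, -1], [0, 0, 0.1, 0, 0, 0, -1]]
  ]
}}

```text
clock: 5.95
position: [0.4978, -0.1656, 0.0832]
orientation: [0.144, 0.99, -0.0, 0.0]
ft_force: [-0.7, 0.8, 4.2]
grip_width: 0.001
grip_force: 2.2
```

Emit:
{"op": "play_rows", "data": {
  "motion": [
    [[0, 0, 0.1, 0, 0, 0, -1], [0, 0, 0.1, 0, 0, 0, -1], [0, 0, 0, 0, 0, 0, -1]]
  ]
}}

```text
clock: 6.32
position: [0.4983, -0.1659, 0.08]
orientation: [0.144, 0.99, -0.0, 0.001]
ft_force: [-3.1, 1.3, 11.5]
grip_width: 0.008
grip_force: 5.7
```

Emit:
{"op": "play_rows", "data": {
  "motion": [
    [[0, 0, 0.05, 0, 0, 0, -1], [0, 0, 0, 0, 0, 0, -1], [0, 0, -0.5, 0, 0, 0, -1], [0, 0, -1, 0, 0, 0, -1], [0, 0, -0.5, 0, 0, 0, -1], [0, 0, 0, 0, 0, 0, -1], [0, 0, 0, 0, 0, 0, -1], [0, 0, 0, 0, 0, 0, -1]]
  ]
}}

```text
clock: 7.32
position: [0.4969, -0.1651, 0.1169]
orientation: [0.144, 0.99, 0.0, -0.001]
ft_force: [0.4, -0.2, 1.0]
grip_width: 0.005
grip_force: 0.0
```

```bash
python3 -c "
from h import *
g=station(-.027,.050,.13); to(g); print(np.round(g,4)); to(station(-.027,.05,.060))
get_image('scene')
for q in ('wing_left','stop_top','wing_right'): print(q,[(np.round(d['point'],3),d['score']) for d in finder.place_of(q,'scene')[:2]])"
```

```text
clock 7.325 pos [ 0.4969 -0.1651  0.1169] xdir deg 163.48 F [ 0.4  -0.25  1.03] grip 0.00463278682373022
units [ 1.369  2.502 -0.651]
[ 0.4849 -0.1094  0.13  ]
clock 7.325 pos [ 0.4969 -0.1651  0.1169] xdir deg 163.48 F [ 0.4  -0.25  1.03] grip 0.00463278682373022
units [1.364 2.501 2.849]
wing_left [(array([ 0.507, -0.13 ,  0.068]), 0.93)]
stop_top [(array([ 0.494, -0.167,  0.081]), 0.93)]
wing_right [(array([ 0.484, -0.204,  0.066]), 0.85), (array([ 0.512, -0.348, -0.004]), 0.2)]
```

Latched: stop_top is at 0.081 and the wings at about 0.067. Next I go beside the left wing.

Emit:
{"op": "play_rows", "data": {
  "motion": [
    [[0.5, 0.85, 0, 0, 0, 0, -1], [0.5, 0.85, 0, 0, 0, 0, -1], [0.37, 0.8, 0, 0, 0, 0, -1], [0, 0, 0.85, 0, 0, 0, -1], [0, 0, 0.8, 0, 0, 0, -1], [0, 0, 0.7, 0, 0, 0, -1], [0, 0, 0.5, 0, 0, 0, -1], [0, 0, 0, 0, 0, 0, -1]]
  ]
}}

```text
clock: 8.52
position: [0.4846, -0.1096, 0.0595]
orientation: [0.144, 0.99, 0.0, -0.001]
ft_force: [-0.4, 0.8, -0.0]
grip_width: 0.005
grip_force: 0.0
```

```bash
python3 -c "
from h import *
to(station(-.027,.05,.060))
cv2.imwrite('pics/s3.png',cv2.resize(get_image('scene')[130:290,220:420,::-1],None,fx=4,fy=3.75,interpolation=cv2.INTER_CUBIC))"
```

```text
clock 8.525 pos [ 0.4846 -0.1096  0.0595] xdir deg 163.45 F [-0.44  0.8  -0.03] grip 0.0054143941802227424
units [-0.011  0.016 -0.024]
```

View pics/s3.png

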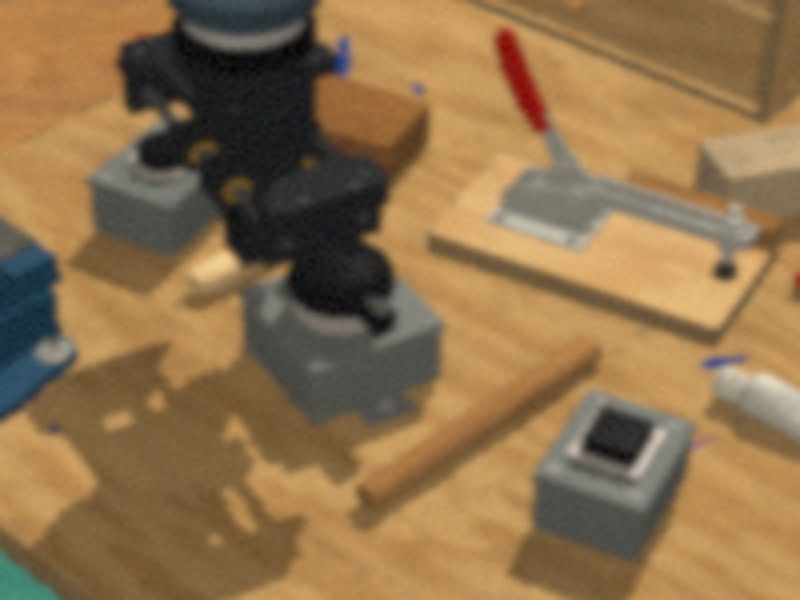

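Head is in and the fingers sit clear beside the left wing at crop (250,250). Now I push along an arc around the station axis.

Emit:
{"op": "play_rows", "data": {
  "motion": [
    [[-0.3, 0, 0, 0, 0, 0, -1], [-0.25, 0, 0, 0, 0, 0, -1], [-0.36, 0.09, 0, 0, 0, 0.267, -1], [-0.36, 0.09, 0, 0, 0, 0.267, -1], [-0.36, 0.09, 0, 0, 0, 0.267, -1], [-0.36, 0.09, 0, 0, 0, 0.267, -1], [0, 0, 0, 0, 0, 0, -1]]
  ]
}}

```text
clock: 9.45
position: [0.5249, -0.1203, 0.061]
orientation: [0.411, 0.912, 0.0, 0.0]
ft_force: [-0.5, 0.7, 1.0]
grip_width: 0.002
grip_force: 0.7
```

```bash
python3 -c "
from h import *
s=manip.read_state();p=s['position'][:2]-[.4965,-.165];a=.29
print('uv',p[0]*np.cos(a)-p[1]*np.sin(a),p[0]*np.sin(a)+p[1]*np.cos(a))
to(station(-.016,.05,.060)); print(s['ft_torque'])
get_image('scene')
for q in ('wing_right','stop_top','wing_left'): print(q,[(np.round(d['point'],3),d['score']) for d in finder.place_of(q,'scene')[:2]])
"
```

```text
uv 0.014429883528386324 0.05099834113731702
clock 9.45 pos [ 0.5249 -0.1203  0.061 ] xdir deg 131.52 F [-0.52  0.69  0.99] grip 0.002410926193764546
units [ 1.266 -0.846  0.051]
[ 0.16207663  0.12192099 -0.03695695]
wing_right [(array([ 0.466, -0.192,  0.073]), 0.86)]
stop_top [(array([ 0.497, -0.164,  0.093]), 0.72), (array([ 0.529, -0.066,  0.007]), 0.72)]
wing_left [(array([ 0.509, -0.35 , -0.004]), 0.38)]
```

It has popped out (top at 0.093). I'll ease the wing back, retreat and rise.

Emit:
{"op": "play_rows", "data": {
  "motion": [
    [[0.35, -0.13, 0, 0, 0, -0.267, -1], [0.35, -0.13, 0, 0, 0, -0.267, -1], [0.35, -0.13, 0, 0, 0, -0.267, -1], [0.35, -0.13, 0, 0, 0, -0.267, -1], [0.5, 0.2, 0, 0, 0, 0, -1], [0.2, 0.2, 0, 0, 0, 0, -1], [0, 0, -1, 0, 0, 0, -1], [0, 0, -1, 0, 0, 0, -1]]
  ]
}}

```text
clock: 10.65
position: [0.4846, -0.0998, 0.101]
orientation: [0.144, 0.99, 0.0, -0.0]
ft_force: [-0.4, -0.3, -0.3]
grip_width: -0.002
grip_force: 0.0
```

```bash
python3 -c "
from h import *
to([.526,.010,.075])
get_image('scene')
for q in ('wing_right','stop_top','wing_left','reset_top','reset_box'): print(q,[(np.round(d['point'],3),d['score']) for d in finder.place_of(q,'scene')[:2]])
cv2.imwrite('pics/s4.png',cv2.resize(get_image('scene')[130:290,220:420,::-1],None,fx=4,fy=3.75,interpolation=cv2.INTER_CUBIC))"
```

```text
clock 10.65 pos [ 0.4846 -0.0998  0.101 ] xdir deg 163.4 F [-0.43 -0.33 -0.26] grip -0.002391379472598717
units [-0.416  5.853  1.302]
wing_right [(array([ 0.482, -0.2  ,  0.076]), 0.95)]
stop_top [(array([ 0.494, -0.166,  0.09 ]), 0.85)]
wing_left [(array([ 0.508, -0.127,  0.078]), 0.6)]
reset_top [(array([0.526, 0.01 , 0.057]), 0.62)]
reset_box [(array([ 0.526,  0.012, -0.003]), 0.85), (array([ 0.63 , -0.393,  0.012]), 0.28)]
```

View pics/s4.png

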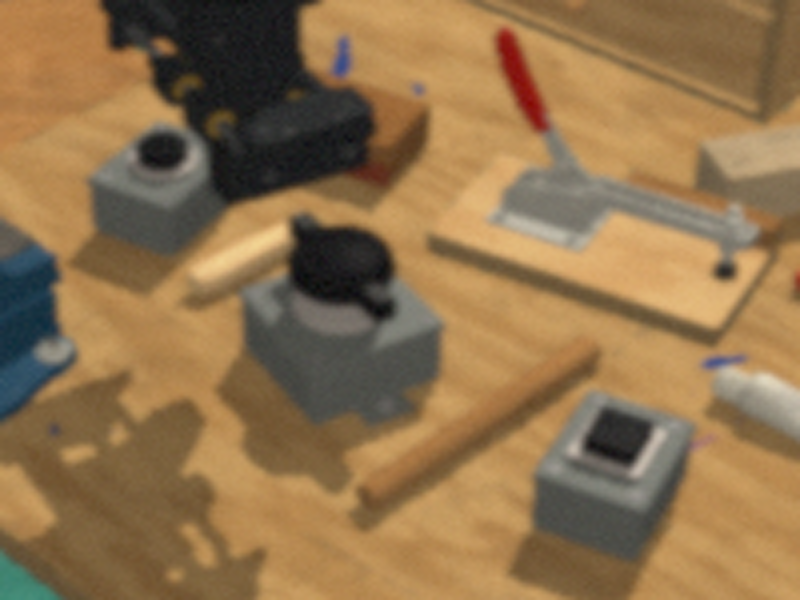

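The head is out and sprung back, with the wings at (300,225) and (375,300) as at the start. Now the round button.

Emit:
{"op": "play_rows", "data": {
  "motion": [
    [[-0.06, 0.84, -0.3, 0, 0, 0, -1], [-0.06, 0.84, 0, 0, 0, 0, -1], [-0.06, 0.84, 0, 0, 0, 0, -1], [-0.06, 0.84, 0, 0, 0, 0, -1], [-0.06, 0.84, 0, 0, 0, 0, -1], [-0.06, 0.84, 0, 0, 0, 0, -1], [-0.06, 0.81, 0.6, 0, 0, 0, -1], [0, 0, 0.8, 0, 0, 0, -1]]
  ]
}}

```text
clock: 12.0
position: [0.5265, 0.0106, 0.0778]
orientation: [0.143, 0.99, -0.0, 0.0]
ft_force: [-0.3, 0.7, -0.5]
grip_width: 0.004
grip_force: 0.0
```

Emit:
{"op": "play_rows", "data": {
  "motion": [
    [[0, 0, 0.4, 0, 0, 0, -1], [0, 0, 0.3, 0, 0, 0, -1], [0, 0, 0.3, 0, 0, 0, -1], [0, 0, 0.1, 0, 0, 0, -1], [0, 0, 0, 0, 0, 0, -1]]
  ]
}}

```text
clock: 12.62
position: [0.5262, 0.0092, 0.057]
orientation: [0.144, 0.99, -0.0, 0.0]
ft_force: [-1.3, -1.5, 2.6]
grip_width: 0.005
grip_force: 1.1
```

Emit:
{"op": "play_rows", "data": {
  "motion": [
    [[0, 0, 0.1, 0, 0, 0, -1], [0, 0, 0.1, 0, 0, 0, -1], [0, 0, 0.1, 0, 0, 0, -1], [0, 0, 0, 0, 0, 0, -1]]
  ]
}}

```text
clock: 13.12
position: [0.5266, 0.0093, 0.0522]
orientation: [0.143, 0.99, -0.0, 0.0]
ft_force: [-6.6, -0.9, 15.7]
grip_width: 0.004
grip_force: 8.2
```

Emit:
{"op": "play_rows", "data": {
  "motion": [
    [[0, 0, 0, 0, 0, 0, -1], [0, 0, -0.3, 0, 0, 0, -1], [0, 0, -0.5, 0, 0, 0, -1], [0, 0, -1, 0, 0, 0, -1], [0, 0, -1, 0, 0, 0, -1], [0, 0, -1, 0, 0, 0, -1], [0, 0, -1, 0, 0, 0, -1], [0, 0, 0, 0, 0, 0, -1]]
  ]
}}

```text
clock: 14.12
position: [0.5272, 0.0096, 0.1482]
orientation: [0.144, 0.99, 0.0, 0.002]
ft_force: [0.1, -0.0, -0.9]
grip_width: 0.005
grip_force: 0.0
```

```bash
python3 -c "
from h import *
to([.526,.010,.075])
get_image('scene')
for q in ('wing_right','stop_top','reset_top','reset_box'): print(q,[(np.round(d['point'],3),d['score']) for d in finder.place_of(q,'scene')[:1]])
print(manip.close_job())"
```

```text
clock 14.125 pos [0.5272 0.0096 0.1482] xdir deg 163.49 F [ 0.07 -0.02 -0.91] grip 0.004835796319329125
units [ 0.078 -0.     3.662]
wing_right [(array([ 0.484, -0.205,  0.073]), 0.7)]
stop_top [(array([ 0.499, -0.163,  0.094]), 0.93)]
reset_top [(array([0.527, 0.01 , 0.054]), 0.54)]
reset_box [(array([0.524, 0.011, 0.001]), 0.57)]
the job is handed in; nothing more can be done
None
```

The stop check is done and handed in at about 14 s: the mushroom button latched, was twisted free and sprang back, then the round button was pressed fully in and released; the judge's verdict wasn't shown.

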